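# Open the child-safe sanitiser-tablet jar and hold its cap over it

## Robot

A 6-joint arm with a two-finger parallel gripper is mounted at the origin on the work surface. World frame = base frame: x ahead of the robot, y to its left, z up, the work surface at z = 0. Lengths are in m, angles in rad, forces in N, time in s.
With the tool pointing down it reaches from about 0.425 to 0.95 m from the base axis. Payload 3.5 kg.
Tool frame: the origin (TCP) lies midway between the tips of the shut fingers; the grasp point (between the pads) lies 19 mm behind it (ctrl.pinch_z is the distance from the TCP to the grasp point, in m); z points along the fingers, y is the line along which they close (so a half turn about z gives the same grasp; the last joint's range is limited). The gripper opens to 85 mm and grips with 20 to 120 N. Pads are 22 mm wide; open, the fingers measure 114 mm over their backs; the gripper's body (76 mm by 85 mm) begins 54 mm behind the grasp point. The pads swing forward as they close: fully open they stand 13 mm farther back than shut.
Start: joints at [1.004, 0.286, 1.577, -0, 1.279, -0.15], TCP at [0.273, 0.617, 0.231] pointing down, gripper open.
Joint ranges: [-2.77, 2.77], [-0.9, 2.22], [0.21, 2.48], [-1.53, 4.67], [0.24, 2.81], [-2.84, 2.84]. Speed limits (rad/s): [2.79, 2.79, 3.14, 3.14, 3.14, 3.14].

## Interface

Orientations are given as a unit quaternion [x, y, z, w].
In Python, from plant import get_state, viewer, sign_off, ctrl gives the robot as it stands. The module is installed in compiled form; this text tells all that it offers.
- The arm moves only by the shell command python3 -m handwheel 'ROWS' [FORCE]. ROWS is JSON, a list that holds one entry, the list of rows, each a list of 5 numbers: the finger opening in m, from 0 to 0.0854, then the shift along the tool's x, y, z in m, then the turn about the tool's z in degrees. In form: [[[claw, x, y, z, spin], ...]]. A call has 1 to 12 rows; each row shifts and turns the commanded pose from where the row before left it, along the tool's axes as they then stand; what a row does not reach is not made up. A row lasts 1/12 s, in which the tool goes at most 41.7 mm and 7.16 degrees, less where a joint would pass 70% of its speed; a pose out of reach is approached as far as the arm can. A call is refused whole if a number of a shift passes 0.0417 or a number of a turn 7.16, either way. A call with a gripper value outside its range is refused whole. The fingers move at their own pace and stop on an object; FORCE is the grip in N (left out, the last holds). Time passes only in rows, so rows that do not move let the fingers close. It gives the time, the measured TCP pose, the force, the opening and the grip force at its end, in the units of the state.
- get_state(): the state, without advancing time (a new reading comes with each control period).
- viewer.read_camera(name): name is "side" or "top" or "wrist"; returns the picture (420x560x3 uint8, blue, green, red); there is no depth.
- viewer.camera_params(name): a dict with "fov_y" (degrees; the focal length in pixels is half the picture's height over the tangent of half this angle, whatever the lens; pixels are square), "cx", "cy" (the principal point, pixels), "xyz" and "attitude" of the camera in the world; the wrist camera has in their place "hand_eye" (4x4, takes a point from camera to tool coordinates, whose origin is the TCP and whose axes are the flange's). Camera axes: x right, y up, looking along -z (the intrinsics and any distortion apply to the point x, -y, -z); pixel columns grow to the right and rows downward; lengths in m; the calibration is good to about 2 mm. The wrist camera is an equidistant fisheye: a pixel r from the principal point sees the ray r / f radians off the axis. A picture is of the moment at which its call begins: read the wrist's pose just before it. camera_params takes no time and is no camera call.
- sign_off(): hands the job in; it is judged then, once.
Trained networks look in the newest picture that a camera, given by its name, has taken for a name from the list of things; names that differ only in an ending like _2 or _b are one class to them, and where a whole thing is asked for, a point or a joint stands for the part that bears it (a point fixed in the world has none). Each returns a list of dicts, best first, with "confidence" (0 to 1); they miss things now and then, are a little off and sometimes report something else, mostly with a low value. They report only what shows in the picture. A call takes as long as a camera call.
- viewer.look_for(camera, name): "extent" ([left, top, width, height] as shares, 0 to 1, of the picture: columns of its width, rows of its height, round what is visible of it).
- viewer.outline_of(camera, name): "mask" (420x560 bool, what is visible of it) and "extent" ([left, top, width, height] as shares, 0 to 1, of the picture: columns of its width, rows of its height, round what is visible of it).
- viewer.pinpoint(camera, name): "xy" ([column, row] as shares, 0 to 1, of the picture: columns of its width, rows of its height: a listed point, or the origin of a listed thing).
The state is a dict: "time": time; "qpos": joint angles; "dq": joint speeds; "joint_efforts": joint torques, N m; "eef_pos": TCP position; "tcp_rot": TCP orientation; "contact_force": force on the tool from outside, world axes, zero at the start; "wrist_torque": the same for the moment, N m; "opening": opening from 0.0 (shut) to 1.0 (fully open); "finger_force": force on a finger pad.
Only numpy, scipy, OpenCV 4.12 (cv2) and the standard library are available. Lean on these libraries where they do the work, as an engineer would, in place of code of your own. Each camera call takes 0.05 s, during which the arm holds its last target. There are 200 camera calls.

## Task

I need a sanitising tablet for the rinse bucket: open the square white jar that stands in the bottle caddy. Its cap is the child-safe kind, so press it down, twist it anticlockwise while it is down until it comes free, then lift it straight off and finish still holding it in the gripper, level and over the jar's open mouth, about eight centimetres clear of it, so that I can reach a tablet and you can shut the jar again. Leave the jar standing in its pocket, and do not disturb the bottle, tub and small things standing around it.

Things in the scene. Friction and masses are not known exactly. Their poses are not given: they have to be found in the camera images.
- caddy: Grey plastic caddy fixed to the table: open box 98 x 284 x 60 mm high (walls and floor 5 mm) with three square pockets 88 x 88 mm inside, centred at its y = -93, 0, +93 mm; a lip sticks out 17 mm at each end. Origin at the centre of its underside, z up. The jar stands in any one pocket; a lower detergent bottle and a paste tub stand in the others.
- jar: White jar, square body 84 x 84 x 112 mm high, sloped shoulder to 124 mm, round open neck 41 mm across (bore 34) up to the mouth at 162 mm. 0.5 to 0.9 kg, loose, with 2 mm play in its pocket, whose square shape keeps it from turning. Pulling the locked cap up lifts the whole jar. Origin at the centre of its underside, z up, x and y square to its sides.
- jar_mouth (a point): Centre of the jar's open mouth, in the plane of the rim of the neck, 162 mm above the jar's underside.
- cap: Grey round ribbed safety cap on the jar, 58 mm across, 32 mm high, open below, 60 g; grip its round side. Origin at the centre of its lower edge, z up along its axis. Locked, that edge is 141 mm above the jar's underside (17 mm of free neck below it) and its x axis is within 5 degrees of the jar's x axis. Lifts straight off when free.
- detergent: Bystander: clear round detergent bottle, 62 mm across, 118 mm high, loose in a caddy pocket. Origin at the centre of its underside.
- paste: Bystander: white round tub with a flat grey lid, 80 mm across, 84 mm high, loose in a caddy pocket. Origin at the centre of its underside.
- vial: Bystander: small white vial of test strips, 31 mm across, 70 mm high, standing on the table just in front of the caddy. Origin at the centre of its underside.
- marker: Bystander: marker pen lying on the table, 140 mm long, 13 mm thick. Origin under its middle.
- cap_top (a point): Centre of the cap's flat top (two moulded arrows), 32 mm above the cap's origin. Pressing: a spring in the cap pushes it up, 6 N as it stands, about 12 N at 3.8 mm down, firm stop at 15 N and 5.5 mm down. Teeth 3.5 mm deep let it turn only some 6 to 10 degrees either way unless it is held down past them: keep it fully down while it turns.
- cap_lock (a point): Centre of the cap's three inner lugs, on its axis 13 mm above its origin. Turning: held down, it turns anticlockwise seen from above against 0.1 to 0.4 N m of friction. 40 to 80 degrees from the locked position it is free and the spring raises it a little (60 is best; a stop comes at about 85). Clockwise never opens it.

How it is judged:
On the way, in this order (a step that is already met when the one before it is completed fails the run):
1. the cap is pressed down on the jar by at least 2.5 mm (z of cap in the frame of jar below 0.1385 m and contact force between the fingers and cap above 1 N), for 0.1 s.
2. the cap is turned out of its lock, more than 0.6 rad from the jar's x axis (angle between the x axis of cap and the x axis of jar, either way round above 0.6 rad), for 0.1 s.
3. the cap is lifted clear off the mouth (z of cap in the frame of jar_mouth above 0.02 m), for 0.1 s.
At the end, for the whole second after the job is handed in: The fingers hold the cap still, lower edge 40-130 mm above the jar's mouth, centre within 30 mm of the mouth's, within 0.2 rad of level, off the jar; the jar stands upright (0.08 rad) in its pocket, within 15 mm of its start; detergent, paste, vial and marker within 30 mm of its start (z of cap in the frame of jar_mouth between 0.04 and 0.13 m and horizontal distance between cap and jar_mouth below 0.03 m and angle between cap's own z axis and vertical below 0.2 rad and contact force between the fingers and cap above 2 N and contact force between cap and jar below 0.1 N and linear speed of cap below 0.03 m/s and linear speed of jar below 0.02 m/s and angle between jar's own z axis and vertical below 0.08 rad and height (world z) of jar below 0.012 m and distance of jar from where it was at the start of the episode below 0.015 m and distance of each of detergent, paste, vial, marker from where it was at the start of the episode below 0.03 m); the arm keeps its last pose, push and grip.
It fails at once if the jar is pulled up out of its pocket by more than 30 mm (height (world z) of jar above 0.035 m).
It fails at once if the jar is tipped (angle between jar's own z axis and vertical above 0.3 rad).
It fails at once if one of the bystanders (detergent, paste, vial, marker) is shoved more than 30 mm (distance of any of detergent, paste, vial, marker from where it was at the start of the episode above 0.03 m).
It also fails if it takes over 35 s, if anything falls off the work surface, if the arm or the gripper's body presses on something with over 40 N, if the wrist force passes 120 N, or if a joint passes its speed limit or range.

## Working session

There is one attempt and no reset: what is moved stays moved. The work goes in short steps, Python scripts to look and compute and a shell command to move; the robot and the scene stay as the last step left them, time stands still between calls to the robot, and variables do not carry over. Pictures are saved under pics/ and viewed, at most 10 in all, crops included, and the job is handed in when it is done.

```bash
mkdir -p pics; cat > h.py <<'E'
import numpy as np, cv2
from scipy.spatial.transform import Rotation as R
from plant import get_state, viewer, ctrl
def ray(cam,xy):
    p=viewer.camera_params(cam); f=210/np.tan(np.radians(p["fov_y"]/2))
    u,v=xy[0]*560-p["cx"],xy[1]*420-p["cy"]
    if cam=="wrist":
        s=get_state(); r=np.hypot(u,v); t=r/f
        d=np.array([np.sin(t)*u/r,-np.sin(t)*v/r,-np.cos(t)])
        H=np.array(p["hand_eye"]); W=R.from_quat(s["tcp_rot"])
        return W.apply(H[:3,3])+s["eef_pos"], W.apply(H[:3,:3]@d)
    a=np.array(p["attitude"]); M=R.from_quat(a) if a.shape==(4,) else R.from_matrix(a) if a.shape==(3,3) else None
    return np.array(p["xyz"]), M.apply([u/f,-v/f,-1])
def tri(rs):
    A=0;b=0
    for o,d in rs:
        d=d/np.linalg.norm(d);P=np.eye(3)-np.outer(d,d);A=A+P;b=b+P@o
    x=np.linalg.solve(A,b)
    return x,[np.linalg.norm((np.eye(3)-np.outer(d,d)/(d@d))@(x-o)) for o,d in rs]
def onz(r,z): o,d=r; return o+d*(z-o[2])/d[2]
E
python3 - <<'E'
from h import *
np.set_printoptions(precision=4,suppress=True)
for c in("side","top","wrist"):
    print(c,viewer.camera_params(c)); cv2.imwrite(f"pics/{c}.png",viewer.read_camera(c))
for n in("cap_top","cap_lock","jar_mouth","jar","caddy","detergent","paste","vial","marker"):
    rs=[]
    for c in("side","top","wrist"):
        q=viewer.pinpoint(c,n)
        if q:
            print(n,c,q[0]["xy"],q[0]["confidence"],len(q)); 
            if q[0]["confidence"]>.4: rs.append(ray(c,q[0]["xy"]))
    if len(rs)>1: print(n,*tri(rs))
print(get_state())
i=[cv2.imread(f"pics/{c}.png") for c in("side","top")]
cv2.imwrite("pics/both.png",cv2.resize(np.vstack(i),(746,1120))[:] if 0 else np.hstack([cv2.resize(x,(400,300)) for x in i]))
E
```

```text
side {'fov_y': 50.60691557145355, 'cx': 278.322458052256, 'cy': 215.67281544073978, 'xyz': array([ 0.2275, -0.367 ,  0.7598]), 'attitude': array([ 0.3361, -0.0903, -0.2362,  0.9073])}
top {'fov_y': 48.64944012074262, 'cx': 276.1240424984332, 'cy': 208.11209027186692, 'xyz': array([0.3761, 0.0852, 1.0738]), 'attitude': array([ 0.042 , -0.0265, -0.7027,  0.7098])}
wrist {'fov_y': 65.70646984690485, 'cx': 281.07686253205867, 'cy': 208.46687667223253, 'hand_eye': array([[-0.0007,  0.9541,  0.2995,  0.076 ],
       [ 1.    ,  0.0008, -0.0003, -0.0007],
       [-0.0005,  0.2995, -0.9541, -0.1419],
       [ 0.    ,  0.    ,  0.    ,  1.    ]])}
cap_top side [0.5425, 0.474] 0.88 1
cap_top top [0.5123, 0.4171] 0.87 1
cap_top [0.5316 0.0835 0.1757] [np.float64(0.0038238904693300158), np.float64(0.003823890469330006)]
cap_lock side [0.5337, 0.4986] 0.79 2
cap_lock top [0.5096, 0.4164] 0.79 1
cap_lock [0.5325 0.0889 0.1433] [np.float64(0.0017690448163772308), np.float64(0.0017690448163773663)]
jar_mouth top [0.5096, 0.4229] 0.68 3
jar side [0.5291, 0.611] 0.94 1
jar top [0.5137, 0.4464] 0.77 1
j
[... 892 characters left out ...]
rker top [0.3637, 0.6262] 0.85 2
marker wrist [0.1895, 0.7364] 0.89 1
marker [0.3509 0.2816 0.0032] [np.float64(0.005945657107500979), np.float64(0.007168994542571847), np.float64(0.0036017116453976507)]
{'time': 1.5, 'qpos': array([ 1.0039,  0.2863,  1.5767,  0.    ,  1.2786, -0.15  ]), 'dq': array([-0.0005, -0.0006, -0.0007,  0.0005,  0.0011,  0.0001]), 'joint_efforts': array([  0.0008, -40.5949, -29.293 ,  -0.0001,   0.0006,   0.    ]), 'eef_pos': array([0.2733, 0.6172, 0.2313]), 'tcp_rot': array([ 0.2069,  0.9784,  0.    , -0.    ]), 'contact_force': array([ 0.6035, -0.1572, -0.6025]), 'wrist_torque': array([-0.0473, -0.0186,  0.0429]), 'finger_force': 0.0, 'opening': 1.0026027856949484}
```

View pics/both.png

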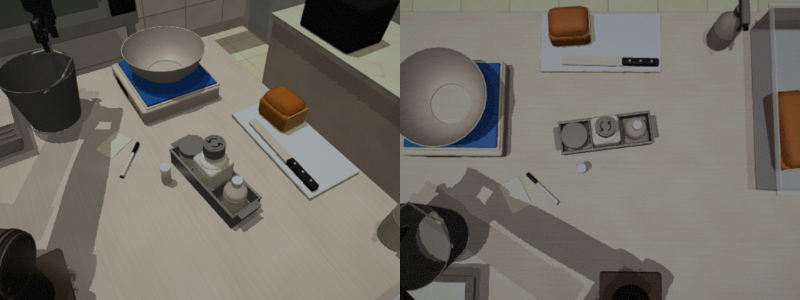

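Both views show the jar in the middle pocket: the cap is at about (215,143) in the left, side picture and (206,125) in the right, top picture (both at 400x300). The paste tub is on its left and the detergent on its right. The path is clear, so I'll raise the arm and move over.

```bash
python3 -m handwheel '[[[0.0854,0,0,-0.03,0],[0.0854,-0.02,-0.015,-0.03,0],[0.0854,-0.03,-0.025,0,0],[0.0854,-0.03,-0.026,0,0],[0.0854,-0.03,-0.026,0,0],[0.0854,-0.03,-0.026,0,0],[0.0854,-0.03,-0.026,0,0],[0.0854,-0.03,-0.026,0,0],[0.0854,-0.03,-0.026,0,0],[0.0854,-0.03,-0.026,0,0],[0.0854,-0.03,-0.026,0,0],[0.0854,-0.03,-0.026,0,0]]]' 80
python3 -m handwheel '[[[0.0854,-0.03,-0.026,0,0],[0.0854,-0.03,-0.026,0,0],[0.0854,-0.03,-0.024,0,0],[0.0854,-0.03,-0.02,0,0],[0.0854,-0.012,-0.011,0,0],[0.0854,0,0,0,0],[0.0854,0,0,0,0]]]'
python3 - <<'E'
from h import *
np.set_printoptions(precision=4,suppress=True)
s=get_state(); print(s["eef_pos"],s["tcp_rot"],s["qpos"],s["contact_force"])
cv2.imwrite("pics/w2.png",viewer.read_camera("wrist"))
for n,z in(("cap_top",.178),("cap_lock",.159),("cap",.146),("jar",.005)):
    q=viewer.pinpoint("wrist",n)
    if q: print(n,q[0],onz(ray("wrist",q[0]["xy"]),z))
q=viewer.outline_of("wrist","cap")
if q: print(q[0]["extent"],q[0]["confidence"])
for c,n in(("side","cap_top"),("top","cap_top"),("side","cap_lock"),("top","cap_lock")):
    viewer.read_camera(c); q=viewer.pinpoint(c,n)
    if q: print(c,n,q[0],onz(ray(c,q[0]["xy"]),.178 if n=="cap_top" else .159))
E
```

```text
time: 2.5
eef_pos: [0.4553, 0.2353, 0.2917]
tcp_rot: [0.207, 0.978, 0.0, 0.0]
contact_force: [0.8, 0.4, -0.7]
opening: 0.998
finger_force: 0.0
time: 3.08
eef_pos: [0.5324, 0.0852, 0.2912]
tcp_rot: [0.208, 0.978, 0.0, -0.0]
contact_force: [-0.7, 0.1, -0.1]
opening: 1.0
finger_force: 0.0
[0.5324 0.0852 0.2912] [ 0.2079  0.9781  0.0002 -0.0003] [-0.0297 -0.057   1.8424  0.0005  1.3567 -1.1817] [-0.6594  0.0757 -0.1117]
cap_top {'xy': [0.4887, 0.4762], 'confidence': 0.63} [0.5263 0.0819 0.178 ]
cap {'xy': [0.4938, 0.4533], 'confidence': 0.6} [0.5271 0.084  0.146 ]
jar {'xy': [0.4962, 0.3924], 'confidence': 0.68} [0.5276 0.0837 0.005 ]
[0.428, 0.3729, 0.1236, 0.1812] 0.65
side cap_top {'xy': [0.5379, 0.4783], 'confidence': 0.92} [0.5278 0.0791 0.178 ]
top cap_top {'xy': [0.5136, 0.4195], 'confidence': 0.57} [0.5257 0.0837 0.178 ]
side cap_lock {'xy': [0.5354, 0.4952], 'confidence': 0.64} [0.5264 0.0799 0.159 ]
top cap_lock {'xy': [0.5095, 0.4145], 'confidence': 0.58} [0.5331 0.0882 0.159 ]
```

View pics/w2.png

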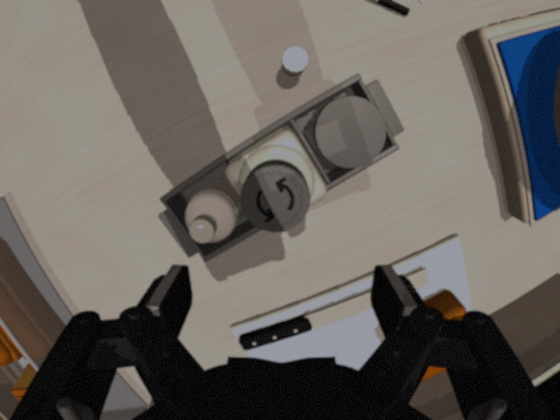

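The wrist view shows the cap's disc centred at about (276,196), with its arrows turning anticlockwise. The detergent is at (207,222), the paste at (350,132), and the fingers will clear both. I'll centre and descend, then grip.

```bash
python3 -m handwheel '[[[0.0854,0.004,-0.004,0.03,0],[0.0854,0,0,0.03,0],[0.0854,0,0,0.03,0],[0.0854,0,0,0.025,0],[0.0854,0,0,0.02,0],[0.0854,0,0,0.015,0],[0.0854,0,0,0,0],[0.0854,0,0,0,0]]]'
python3 - <<'E'
from h import *
s=get_state(); print(s["eef_pos"],s["qpos"],s["contact_force"])
x=viewer.read_camera("wrist");cv2.imwrite("pics/w3.png",x)
E
```

```text
time: 4.45
eef_pos: [0.5265, 0.0838, 0.1407]
tcp_rot: [0.207, 0.978, -0.0, -0.001]
contact_force: [-0.7, 0.8, 1.0]
opening: 1.002
finger_force: 0.0
[0.52653397 0.08376112 0.1406646 ] [-3.26383869e-02  7.06979178e-02  1.99944874e+00 -6.05285413e-06
  1.07346243e+00 -1.18653334e+00] [-0.66313485  0.82578105  0.99008665]
```

View pics/w3.png

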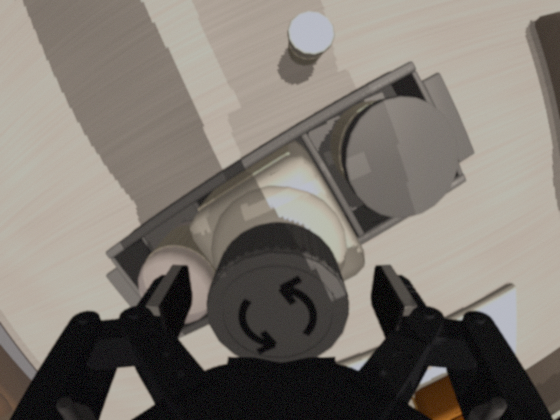

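The cap's top is at about (277,308), midway between the pads' inner faces at columns 190 and 372. I'll close on it.

```bash
python3 -m handwheel '[[[0.04,0,0,0,0],[0.04,0,0,0,0],[0.04,0,0,0,0],[0.04,0,0,0,0],[0.04,0,0,0,0],[0.04,0,0,0,0],[0.04,0,0,0,0],[0.04,0,0,0,0]]]' 80
python3 -m handwheel '[[[0.04,0,0,0.002,0],[0.04,0,0,0.002,0],[0.04,0,0,0.002,0],[0.04,0,0,0,0],[0.04,0,0,0,0],[0.04,0,0,0,0]]]'
```

```text
time: 5.17
eef_pos: [0.5279, 0.083, 0.1432]
tcp_rot: [0.207, 0.978, -0.001, 0.001]
contact_force: [-1.7, -2.5, 6.3]
opening: 0.661
finger_force: 83.6
time: 5.67
eef_pos: [0.5286, 0.0828, 0.1391]
tcp_rot: [0.207, 0.978, -0.001, 0.002]
contact_force: [-4.4, -4.2, 12.5]
opening: 0.656
finger_force: 84.4
```

```bash
python3 -m handwheel '[[[0.04,0,0,0.002,0],[0.04,0,0,0.002,0],[0.04,0,0,0.002,0],[0.04,0,0,0,0],[0.04,0,0,0,0]]]' 100
```

```text
time: 6.08
eef_pos: [0.5306, 0.0828, 0.1381]
tcp_rot: [0.206, 0.978, -0.001, 0.004]
contact_force: [-10.0, -4.9, 29.3]
opening: 0.652
finger_force: 104.6
```

The cap is down on its stop, since the force has climbed to 29 N with almost no travel. I'll relieve the sideways load and twist anticlockwise, which is negative spin because tool z points down.

```bash
python3 -m handwheel '[[[0.04,0.003,-0.001,0,0],[0.04,0,0,0,0],[0.04,0,0,0,-6],[0.04,0,0,0,-6],[0.04,0,0,0,-6],[0.04,0,0,0,-6],[0.04,0,0,0,0]]]'
python3 - <<'E'
from h import *
s=get_state(); print(s["qpos"],s["contact_force"],s["wrist_torque"])
E
```

```text
time: 6.67
eef_pos: [0.5289, 0.083, 0.1376]
tcp_rot: [-0.003, 1.0, -0.001, 0.006]
contact_force: [-4.9, -3.8, 24.4]
opening: 0.654
finger_force: 104.2
[-3.30674596e-02  7.21314238e-02  2.00415235e+00 -1.98708702e-03
  1.05335111e+00 -1.60826286e+00] [-4.91519847 -3.79722715 24.35077186] [-0.47430253  0.87642116  0.16356021]
```

```bash
python3 -m handwheel '[[[0.04,0,0,0,-6],[0.04,0,0,0,-6],[0.04,0,0,0,-6],[0.04,0,0,0,-6],[0.04,0,0,0,-6],[0.04,0,0,0,-6],[0.04,0,0,0,0],[0.04,0,0,0,0]]]'
python3 - <<'E'
from h import *
s=get_state(); print(s["qpos"],s["contact_force"],s["wrist_torque"])
x=viewer.read_camera("wrist");cv2.imwrite("pics/w4.png",x)
E
```

```text
time: 7.33
eef_pos: [0.5288, 0.0833, 0.1376]
tcp_rot: [-0.311, 0.95, -0.003, 0.005]
contact_force: [-5.2, -3.5, 24.4]
opening: 0.654
finger_force: 104.2
[-3.26319959e-02  7.21019821e-02  2.00416159e+00 -1.81823206e-03
  1.05363302e+00 -2.23452864e+00] [-5.19961444 -3.52905265 24.40853619] [-0.36044318  0.97188052  0.27119241]
```

View pics/w4.png

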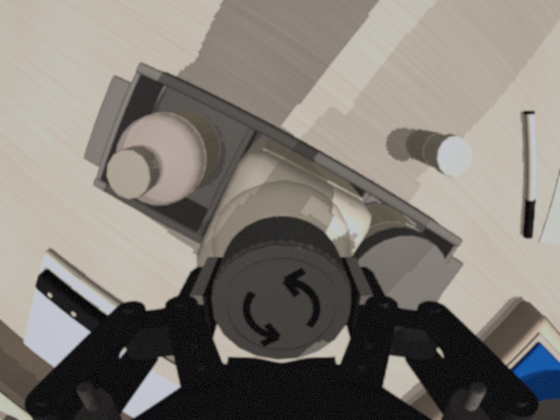

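The arrows sit the same way relative to the fingers while the caddy has turned in the picture, so the cap turned with the gripper, about 60°. Now I'll ease up and check for pull.

```bash
python3 -m handwheel '[[[0.04,0,0,-0.004,0],[0.04,0,0,-0.004,0],[0.04,0,0,-0.004,0],[0.04,0,0,-0.003,0],[0.04,0,0,-0.003,0],[0.04,0,0,0,0],[0.04,0,0,0,0]]]'

```

```text
time: 7.97
eef_pos: [0.5241, 0.084, 0.1472]
tcp_rot: [-0.31, 0.951, -0.0, 0.0]
contact_force: [2.8, -1.4, 1.1]
opening: 0.657
finger_force: 105.9
```

```bash
python3 -m handwheel '[[[0.04,-0.002,-0.001,-0.005,0],[0.04,0,0,-0.006,0],[0.04,0,0,-0.008,0],[0.04,0,0,-0.01,0],[0.04,0,0,-0.012,0],[0.04,0,0,-0.014,0],[0.04,0,0,-0.014,0],[0.04,0,0,-0.013,0],[0.04,0,0,-0.01,0],[0.04,0,0,-0.005,0],[0.04,0,0,0,0],[0.04,0,0,0,0]]]'
python3 -m handwheel '[[[0.04,0,0,0,0],[0.04,0,0,0,0],[0.04,0,0,0,0]]]'
python3 - <<'E'
from h import *
np.set_printoptions(precision=4,suppress=True)
for c in("side","top"): cv2.imwrite(f"pics/{c}5.png",viewer.read_camera(c))
for n in("cap","cap_top","jar_mouth","jar","detergent","paste","vial"):
    rs=[]
    for c in("side","top"):
        q=viewer.pinpoint(c,n)
        if q: print(n,c,q[0]["xy"],q[0]["confidence"]); rs.append(ray(c,q[0]["xy"]))
    if len(rs)>1: print(n,*tri(rs))
print(get_state()["contact_force"])
x=cv2.imread("pics/side5.png")[110:320,190:470]
cv2.imwrite("pics/c5.png",cv2.resize(x,None,fx=2.5,fy=2.5))
E
```

```text
time: 8.97
eef_pos: [0.5259, 0.0845, 0.2443]
tcp_rot: [-0.31, 0.951, 0.0, -0.0]
contact_force: [0.5, -0.3, -1.2]
opening: 0.652
finger_force: 105.9
time: 9.22
eef_pos: [0.5256, 0.0845, 0.2433]
tcp_rot: [-0.31, 0.951, 0.0, -0.001]
contact_force: [0.1, 0.9, -1.3]
opening: 0.653
finger_force: 105.9
cap side [0.5373, 0.4069] 0.96
cap top [0.5055, 0.4036] 0.48
cap [0.5293 0.0914 0.2399] [np.float64(0.0018406769090297097), np.float64(0.0018406769090299206)]
cap_top side [0.5387, 0.3769] 0.6
jar_mouth side [0.5343, 0.4886] 0.77
jar side [0.5329, 0.6136] 0.96
detergent side [0.5825, 0.6862] 0.9
detergent top [0.5834, 0.441] 0.79
detergent [ 0.5376 -0.0091  0.0013] [np.float64(0.003155198029808102), np.float64(0.0031551980298081166)]
paste side [0.4829, 0.5455] 0.81
paste top [0.4402, 0.4657] 0.47
paste [0.5127 0.1773 0.0003] [np.float64(0.004049142060102121), np.float64(0.004049142060102268)]
vial side [0.4188, 0.6174] 0.92
[-0.6007 -0.1406 -0.4821]
```

View pics/c5.png

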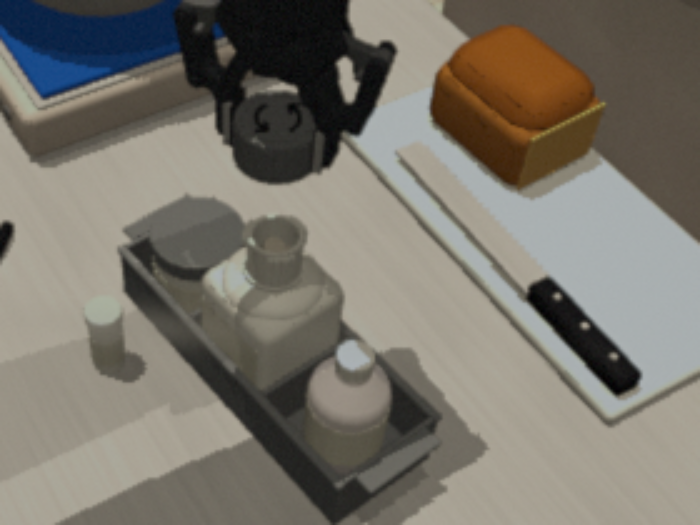

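The side crop shows the jar's mouth open at (275,235) and still upright in its pocket. The cap is level in the fingers, directly above it at (275,137), and the neighbours haven't moved. I'm handing it in.

```bash
python3 -c "
from plant import sign_off; print(sign_off())"
```

```text
the job is handed in; nothing more can be done
None
```

The jar is open and still in its pocket, the cap is held level about 80 mm above its mouth, and the things around it are undisturbed; I've handed the job in, but it returned no verdict.

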